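Put the bowl away in the worktop cupboard

TASK

Swing the little cupboard's door wide open, put the ceramic bowl away on the table inside the cupboard, upright and entirely behind the doorway, then shut the door completely. Do not tip the bowl over on the way, and leave the grater, lemon squeezer, lid and pestle as they are.

Things in the scene. Friction and masses are not known exactly. Their poses are not given: they have to be found in the camera images.
- cupboard: Fixed, floorless wooden cupboard standing on the table, with a glass pane in its roof: 210 deep (its x), 230 wide (y), 200 high, walls and roof 12 thick; inside 206 wide, 198 deep, 188 high. Origin: centre of its footprint, table height. +x points from the doorway inwards, +y to the side of the hinge (left, seen from the robot). The doorway plane (front edges of the walls) is at x = -105; it has no sill.
- doorway (a point): Middle of the doorway at table height, in the plane of the front edges of the cupboard walls; axes as the cupboard's.
- door (a joint): Opening angle of the door in rad: 0 shut, grows as the free (right, -y) edge swings out towards the robot, stop at 1.9. Seen from above it opens clockwise. The hinge has slight friction (about 1 N at the handle) and no spring or latch: the door stays where it is left. It may start slightly ajar.
- door_hinge (a point): Point on the vertical hinge axis at table height; it turns with the door (axes as the cupboard's when shut; -y runs along the door to its free edge, -x is the outward face's normal). The door panel is 226 wide along -y, 16 thick (8 either side of this axis), from 5 to 197 above the table.
- door_handle (a point): Middle of the steel bar handle: a level round bar of 10 diameter, 90 long along the door, 43 in front of the door's outer face, joined to the door by a stem at each end; 80 of clear length and 38 of clear gap between bar and door, open above and below. In the door frame it lies 51 out (-x) and 160 from the hinge (-y), 175 above the table. Axes as the door's.
- bowl_center (a point): Centre of the round, open ceramic bowl, half-way up its height, 30 above its underside. Rim diameter 120, foot diameter 100, nearly upright sides, 60 high, wall 5, floor 6 thick; about 350 g (0.25 to 0.5 kg). z is its upward axis. It starts upright on the table, to the right of the door's swing.
- grater_center (a point): Bystander: stainless steel box grater standing up, 75 x 100, 170 high plus a handle to 203; this point lies on its axis 85 above the table.
- squeezer_center (a point): Bystander: plastic lemon squeezer with lever arm lying down, 185 long (its y), 64 wide, 46 high; this point lies at its middle 25 above the table.
- lid_center (a point): Bystander: small aluminium lid, 100 diameter, with a knob to 30 high; this point lies on its axis 15 above the table.
- pestle_center (a point): Bystander: wooden pestle standing on its thick end, 52 diameter, 145 high; this point lies on its axis 70 above the table.
Things that resemble listed ones, but are neither listed nor needed, are in the scene too. Of the things like the part that bears bowl_center, leave any that is pink, red or turquoise; of the rest the smaller one is meant.

How it is judged:
By the outcome, as a careful person would: the job done as asked, in the order asked, and still so for the second after the job is handed in, with the robot touching nothing.
It also fails if it takes over 72 s, if anything falls off the work surface, if the arm or the gripper's body presses on something with over 40 N, if the wrist force passes 120 N, or if a joint passes its speed limit or range.

ROBOT

A 7-joint arm with a two-finger parallel gripper is mounted at the origin on the work surface. World frame = base frame: x ahead of the robot, y to its left, z up, the work surface at z = 0. Lengths are in m, angles in rad, forces in N, time in s.
With the tool pointing down it reaches from about 0.4 to 0.85 m from the base axis. Payload 4.5 kg.
Tool frame: the origin (TCP) lies on the centre line of the jaws, within the pads' length; the fingertips stand 11 mm ahead of it and the grasp point (between the pads) lies 8 mm behind it (env.tip_extent is the distance from the TCP to the fingertips, in m); x points along the fingers, z is the direction in which the jaws open and shut, and the axes are right-handed (so a half turn about x gives the same grasp; the last joint's range is limited). The gripper opens to 85 mm and grips with 20 to 120 N. Pads are 22 mm wide; open, the fingers measure 114 mm over their backs; the gripper's body (76 mm by 85 mm) begins 54 mm behind the grasp point. The pads swing forward as they close: fully open they stand 13 mm farther back than shut.
Start: joints at [-1.247, 0.689, -0.195, 1.565, 0.157, 0.902, -0.215], TCP at [0.179, 0.599, 0.242] pointing down, gripper open.
Joint ranges: [-3.01, 3.01], [-0.46, 2.08], [-1.47, 1.51], [0.13, 2.56], [-1, 4.14], [0.04, 2.09], [-2.66, 2.66]. Speed limits (rad/s): [2.57, 2.57, 3.14, 3.14, 3.14, 3.14, 3.14].

INTERFACE

Orientations are given as a unit quaternion [w, x, y, z].
In Python, from cell import env, hand, planner, viewer, order, telemetry gives the robot as it stands. Calls block until the motion is done:
- env.reach(position, orientation): joint-space move of the TCP to a pose.
- env.move_l(position, orientation=None, v=0.15, f_stop=None): straight line of the TCP; orientation=None keeps the orientation; v is the mean speed in m/s. With f_stop (N) it stops when the force on the tool has changed by that much, and returns True; else False.
- env.move_j(angles): joint-space move.
- hand.gripper_to(opening, newtons=None): opening from 0.0 (shut) to 1.0 (fully open); newtons is the grip in N (None keeps the last); returns when the fingers have stopped.
- env.pause(seconds).
- planner.ik(position, orientation): joint angles nearest the present ones, or None.
- viewer.camera(name): name is "side" or "top"; returns the picture (400x640x3 uint8, red, green, blue); there is no depth.
- viewer.camera_info(name): a dict with "K" (3x3 intrinsics, pixels), "world_from_camera" (4x4, takes a point from camera to world coordinates). Camera axes: x right, y down, z forward; pixel columns grow to the right and rows downward; lengths in m; the calibration is good to about 2 mm. A picture is of the moment at which its call begins. camera_info takes no time and is no camera call.
A pose or a line that the arm cannot do raises env.Unreachable and nothing moves.
- order.sign_off(): hands the job in, once; it reports no verdict.
Trained networks look in the newest picture that a camera, given by its name, has taken for a name from the list of things; names that differ only in an ending like _2 or _b are one class to them, and where a whole thing is asked for, a point or a joint stands for the part that bears it (a point fixed in the world has none). Each returns a list of dicts, best first, with "confidence" (0 to 1); they miss things now and then, are a little off and sometimes report something else, mostly with a low value. They report only what shows in the picture. A call takes as long as a camera call. They do not tell look-alikes from the thing itself.
- viewer.find_in(label, camera): "at" ([x, y, z] in m, in world coordinates, good to about 4 mm: the middle of the surface that is visible of it).
Readings, each from a call of its own:
- telemetry.read_clock(): time.
- telemetry.read_joint_positions(): joint angles.
- telemetry.read_joint_vel(): joint speeds.
- telemetry.read_tau(): joint torques, N m.
- telemetry.read_ee_pos(): TCP position.
- telemetry.read_ee_rot(): TCP orientation.
- telemetry.read_ft_force(): force on the tool from outside, world axes, zero at the start.
- telemetry.read_wrist_torque(): the same for the moment, N m.
- telemetry.read_width(): opening from 0.0 (shut) to 1.0 (fully open).
Only numpy, scipy, OpenCV 4.12 (cv2) and the standard library are available. Lean on these libraries where they do the work, as an engineer would, in place of code of your own. Each camera call takes 0.05 s, during which the arm holds its last target. There are 200 camera calls.

## Working session

There is one attempt and no reset: what is moved stays moved. The work goes in short steps, each a Python script; the robot and the scene stay as the last script left them, time stands still between calls to the robot, and variables do not carry over. Pictures are saved under pics/ and viewed, about 8 in all and at most 12, crops included, and the job is handed in when it is done.

```bash
ls; mkdir -p pics; python3 - <<'E'
from cell import env, hand, planner, viewer, order, telemetry
import cv2, numpy as np
for c in ("top","side"):
    im=viewer.camera(c); cv2.imwrite(f"pics/{c}0.png",im[:,:,::-1])
    i=viewer.camera_info(c); print(c,np.round(i["K"],1).tolist(),np.round(i["world_from_camera"],3).tolist())
    for n in ("cupboard","door","door_handle","bowl_center","grater_center","squeezer_center","lid_center","pestle_center"):
        print(n,[(np.round(d["at"],3).tolist(),round(d["confidence"],2)) for d in viewer.find_in(n,c)])
print(telemetry.read_clock())
print(telemetry.read_ee_rot())
E
```

```text
pics
top [[475.5, 0.0, 321.8], [0.0, 475.5, 192.1], [0.0, 0.0, 1.0]] [[-0.017, -0.994, 0.106, 0.35], [-1.0, 0.015, -0.017, -0.142], [0.015, -0.106, -0.994, 1.627], [0.0, 0.0, 0.0, 1.0]]
cupboard [([0.713, 0.111, 0.195], 0.76)]
door [([0.617, 0.098, 0.173], 0.64)]
door_handle [([0.622, 0.098, 0.178], 0.91)]
bowl_center [([0.285, 0.26, 0.002], 0.96), ([0.45, -0.2, 0.009], 0.86), ([0.262, -0.216, 0.005], 0.86), ([0.375, -0.627, 0.009], 0.84), ([0.322, -0.409, 0.008], 0.61)]
grater_center [([0.737, -0.197, 0.169], 0.73), ([0.616, 0.098, 0.178], 0.56)]
squeezer_center [([0.56, -0.427, 0.046], 0.63), ([0.738, -0.193, 0.169], 0.57), ([0.641, -0.258, 0.059], 0.49)]
lid_center [([0.682, -0.394, 0.011], 0.71)]
pestle_center [([0.64, -0.259, 0.062], 0.72)]
side [[391.2, 0.0, 325.0], [0.0, 391.2, 196.8], [0.0, 0.0, 1.0]] [[0.756, -0.34, 0.56, -0.078], [-0.655, -0.395, 0.644, -0.88], [0.002, -0.853, -0.521, 0.73], [0.0, 0.0, 0.0, 1.0]]
cupboard [([0.668, 0.04, 0.144], 0.8)]
door [([0.62, 0.089, 0.115], 0.69)]
door_handle [([0.624, 0.088, 0.113], 0.96)]
bowl_center [([0.262, -0.2, 0.031], 0.85), ([0.394, -0.606, 0.04], 0.83), ([0.332, -0.391, 0.042], 0.74), ([0.289, 0.24, 0.036], 0.7), ([0.455, -0.191, 0.036], 0.65)]
grater_center [([0.734, -0.219, 0.124], 0.83)]
squeezer_center [([0.552, -0.463, 0.031], 0.58), ([0.624, 0.085, 0.113], 0.45)]
lid_center [([0.68, -0.403, 0.007], 0.86)]
pestle_center [([0.641, -0.276, 0.059], 0.96), ([0.619, 0.085, 0.114], 0.51)]
0.9
[ 0.56696855 -0.42255068  0.5669446   0.4225771 ]
```

View pics/top0.png

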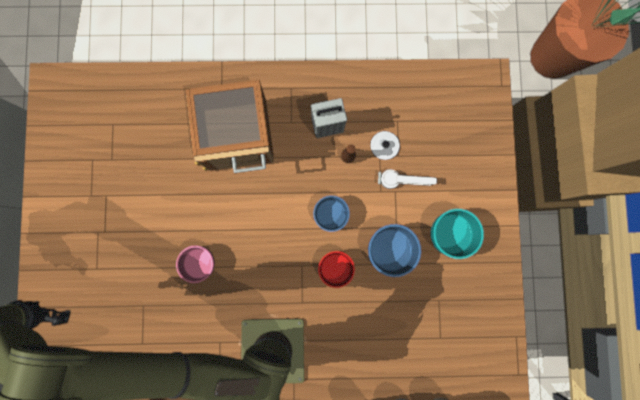

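View pics/side0.png

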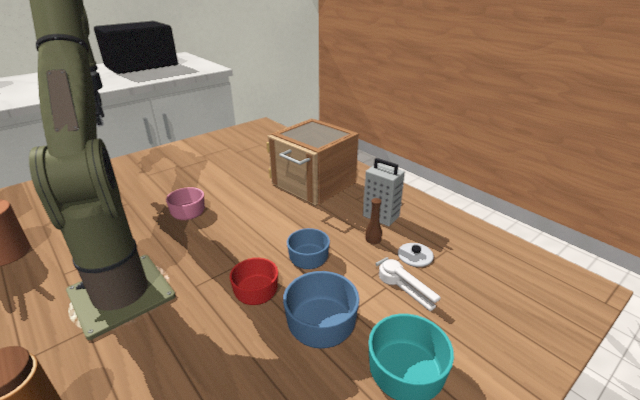

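Candidates for the bowl (top view): pink (195,263), red (336,268), small blue (332,213), large blue (394,250), turquoise (458,233). The two blue ones remain, and the small one at (332,213) is meant (about 36 px, or 0.12 m). I'll confirm it in an enlarged crop that also shows the cupboard roof corners.

```bash
python3 - <<'E'
import cv2
im=cv2.imread("pics/top0.png")[70:240,175:365]
cv2.imwrite("pics/crop1.png",cv2.resize(im,None,fx=4,fy=3.5*4/3.5*0.88,interpolation=cv2.INTER_CUBIC)[:600])
cv2.imwrite("pics/crop1.png",cv2.resize(im[:150],None,fx=4,fy=4,interpolation=cv2.INTER_CUBIC))
E
```

```text
(no output)
```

View pics/crop1.png

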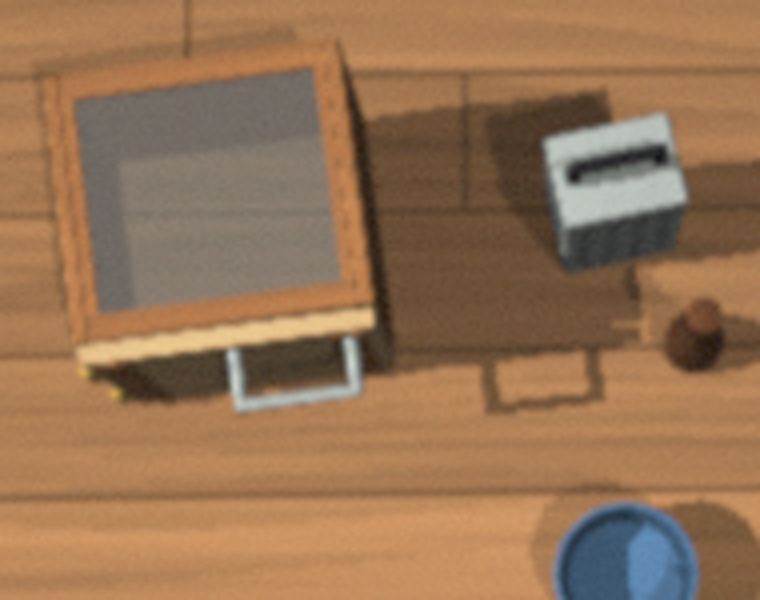

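The crop shows the small blue bowl at full-frame (332,213). The cupboard roof corners are at crop (40,75), (340,40), (373,308) and (78,345), and the handle bar runs from (237,408) to (357,393). I'll compute poses from these.

```bash
cat > h.py <<'E'
from cell import env, hand, planner, viewer, order, telemetry
import cv2, numpy as np
from scipy.spatial.transform import Rotation as R
def ray(c,px,z):
    i=viewer.camera_info(c);T=np.array(i["world_from_camera"]);d=T[:3,:3]@np.linalg.solve(i["K"],[px[0],px[1],1.])
    return T[:3,3]+d*(z-T[2,3])/d[2]
def proj(c,p):
    i=viewer.camera_info(c);T=np.array(i["world_from_camera"]);q=np.array(i["K"])@(T[:3,:3].T@(np.array(p)-T[:3,3]));return q[:2]/q[2]
def quat(x,z):
    "tool quaternion from finger direction x and jaw direction z"
    x=np.array(x,float);x/=np.linalg.norm(x);z=np.array(z,float);z-=x*(x@z);z/=np.linalg.norm(z)
    q=R.from_matrix(np.stack([x,np.cross(z,x),z],1)).as_quat();return [q[3],q[0],q[1],q[2]]
E
python3 - <<'E'
from h import *
from scipy.optimize import least_squares
px=lambda p:((p[0]+.5)/4+175-.5,(p[1]+.5)/4+70-.5)
P=np.array([ray("top",px(p),.2)[:2] for p in [(40,75),(340,40),(373,308),(78,345)]])
M=np.array([[.105,.115],[.105,-.115],[-.105,-.115],[-.105,.115]])
def res(v):
    c,s=np.cos(v[2]),np.sin(v[2]);return (M@np.array([[c,s],[-s,c]])+v[:2]-P).ravel()
r=least_squares(res,[.7,.1,0]);print("cupboard",r.x,"res",np.round(r.fun,4))
x,y,t=r.x;c,s=np.cos(t),np.sin(t)
h=[ray("top",px(p),.175)[:2] for p in [(237,408),(357,393)]]
e=[ray("top",px(p),.197)[:2] for p in [(80,362),(373,328)]]
for q in h+e: print(np.round(np.array([[c,s],[-s,c]])@(q-[x,y]),4),q.round(4))
im=viewer.camera("top")
hsv=cv2.cvtColor(im,cv2.COLOR_RGB2HSV)
m=cv2.inRange(hsv,(95,80,40),(125,255,255));m[:190]=0;m[235:]=0;m[:,:305]=0;m[:,355:]=0
cn=max(cv2.findContours(m,0,1)[0],key=cv2.contourArea);(u,v),rad=cv2.minEnclosingCircle(cn)
print("bowl",u,v,rad,ray("top",(u,v),.06),"diam",2*rad*1.57/475)
s_=[d["at"] for d in viewer.find_in("bowl_center","side")];print(s_)
E
```

```text
cupboard [0.7365942  0.12064499 0.12062706] res [-0.0025 -0.0024  0.0001 -0.0004  0.0023 -0.0012  0.0001  0.0039]
[-0.1653  0.0015] [0.5723 0.1022]
[-0.1661 -0.0912] [0.5826 0.0101]
[-0.1181  0.1117] [0.6059 0.2174]
[-0.1219 -0.1114] [ 0.629  -0.0046]
bowl 331.2929992675781 213.2900848388672 17.395545959472656 [ 0.44633787 -0.19929671  0.06      ] diam 0.11499371434261925
[[0.2625, -0.1998, 0.0311], [0.3935, -0.6062, 0.0404], [0.3315, -0.3913, 0.042], [0.2887, 0.24, 0.0365], [0.4546, -0.1912, 0.0357]]
```

```bash
cat >> h.py <<'E'
YAW=0.1206; C=np.array([.7366,.1206])
def rz(a): return np.array([[np.cos(a),-np.sin(a)],[np.sin(a),np.cos(a)]])
def cup(x,y,z): return [*(C+rz(YAW)@[x,y]),z]
def cdir(x,y,z): return [*(rz(YAW)@[x,y]),z]
H=np.array(cup(-.113,.113,0)[:2])
def handle(th,z,dx=0):  # point on the handle's bar at door angle th
    return [*(H+rz(YAW-th)@[-.051+dx,-.160]),z]
def hq(th,sg,tilt=0.): return quat([0,0,-1],[*(sg*rz(YAW-th)@[1,0]),0])
BW=np.array([.4463,-.1993]); T=np.deg2rad(9.5)
def pinchq(sg,yaw=YAW): return quat([np.sin(T)*np.cos(yaw),np.sin(T)*np.sin(yaw),-np.cos(T)],[sg*np.cos(yaw),sg*np.sin(yaw),0])
def pushq(p,sg): return quat(cdir(np.cos(p),0,-np.sin(p)),cdir(0,sg,0))
E
python3 - <<'E'
from h import *
print(env.tip_extent)
f=lambda p,q:(lambda a:None if a is None else np.round(a,2).tolist())(planner.ik(p,q))
for sg in (1,-1):
    for th in (0,.6,1.2,1.75): print("h",sg,th,f(handle(th,.167),hq(th,sg)))
    print("pinch",f([*(BW-.055*rz(YAW)[:,0]),.033],pinchq(sg)),f(cup(-.16-.055,0,.05),pinchq(sg)))
    for p in (.5,.7,.9): print("push",p,f(cup(-.3,0,.035),pushq(p,sg)),f(cup(-.05,0,.035),pushq(p,sg)))
E
```

```text
0.011
h 1 0 [-0.17, 0.73, 0.0, 1.78, -0.0, 0.64, -0.05]
h 1 0.6 [-0.38, 0.66, 0.15, 2.02, -0.19, 0.48, -0.58]
h 1 1.2 [-0.67, 0.66, 0.28, 2.07, -0.39, 0.46, -1.17]
h 1 1.75 [-0.91, 0.73, 0.46, 1.94, -0.55, 0.6, -1.71]
pinch [0.81, 0.97, -0.61, 2.35, 2.07, 0.46, -1.5] [-0.27, 0.87, -0.02, 2.14, 2.23, 0.05, -2.39]
push 0.5 None [0.22, 1.44, -0.83, 2.22, 2.91, 1.54, -0.75]
push 0.7 None [0.39, 1.55, -1.26, 2.15, 2.6, 1.46, -0.26]
push 0.9 None [0.38, 1.42, -1.26, 2.04, 2.29, 1.27, -0.18]
h -1 0 [0.27, 0.84, -0.8, 1.75, 0.77, 0.89, 2.38]
h -1 0.6 [0.08, 0.71, -0.61, 1.99, 0.67, 0.65, 1.69]
h -1 1.2 [-0.23, 0.66, -0.42, 2.05, 0.51, 0.53, 1.05]
h -1 1.75 [-0.47, 0.69, -0.28, 1.91, 0.33, 0.58, 0.55]
pinch [0.72, 0.93, -0.45, 2.36, 2.29, 0.36, 1.42] [-0.16, 0.87, -0.19, 2.13, 1.69, 0.17, 1.31]
push 0.5 None [0.22, 1.44, -0.83, 2.22, 2.91, 1.54, 2.39]
push 0.7 None [0.09, 1.22, -0.62, 2.17, 2.73, 1.17, 2.19]
push 0.9 None [-0.03, 1.06, -0.41, 2.06, 2.62, 0.74, 2.11]
```

```bash
python3 - <<'E'
from h import *
q=hq(0,1)
hand.gripper_to(.42)
env.reach(handle(0,.27),q)
print(env.move_l(handle(0,.169),v=.12,f_stop=12), telemetry.read_ee_pos())
hand.gripper_to(0,25); print("w",telemetry.read_width(),telemetry.read_ft_force())
for th in np.arange(.125,1.76,.125):
    env.move_l(handle(th,.169),hq(th,1),v=.12)
    f=telemetry.read_ft_force(); print(round(th,2),np.round(f,1),round(telemetry.read_width(),3))
print(telemetry.read_clock())
cv2.imwrite("pics/top1.png",viewer.camera("top")[:,:,::-1])
E
```

```text
False [0.5800554  0.05430952 0.16967757]
w 0.10686145251471031 [1.01817313 0.09346518 4.0439108 ]
0.12 [-0.1  0.9  6. ] 0.108
0.25 [-0.1  1.3  6.9] 0.106
0.38 [0.9 1.5 6.5] 0.106
0.5 [0.9 1.1 4.9] 0.103
0.62 [0.7 1.7 4.4] 0.105
0.75 [1.4 1.4 5.6] 0.106
0.88 [1.6 1.5 5.3] 0.101
1.0 [2.6 1.4 5.6] 0.099
1.12 [4.9 0.4 4.3] 0.105
1.25 [3.  0.9 4.5] 0.108
1.38 [5.  0.5 4.7] 0.102
1.5 [ 5.6 -0.1  3.9] 0.107
1.62 [ 5.7 -0.6  3.9] 0.105
1.75 [ 6.2 -1.2  4.7] 0.101
9.8333
```

View pics/top1.png

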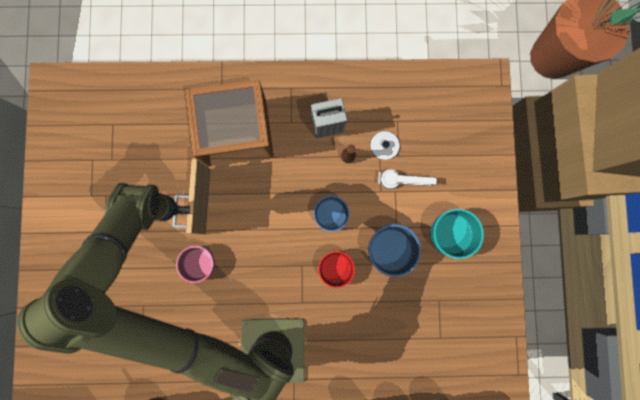

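The door is open at about 1.75 rad: the panel runs from (200,158) to (197,232) and the other objects have not moved. Next I release the handle, retreat, and check the bowl poses.

```bash
python3 - <<'E'
from h import *
hand.gripper_to(.42)
env.move_l(handle(1.75,.30),v=.2)
f=lambda p,q:(lambda a:None if a is None else np.round(a,2).tolist())(planner.ik(p,q))
for sg in (1,-1):
    n=rz(YAW)[:,0]
    print("pinch",sg,f([*(BW-.055*n),.2],pinchq(sg)),f([*(BW-.055*n),.033],pinchq(sg)),f(cup(-.14-.055,0,.15),pinchq(sg)),f(cup(-.14-.055,0,.034),pinchq(sg)))
    for p in (.7,.8,.9): print("push",p,[f(cup(x,0,.035),pushq(p,sg)) for x in (-.23,-.2,-.06)])
E
```

```text
pinch 1 [0.54, 0.51, -0.15, 2.26, -0.06, 0.24, 0.6] [1.11, 1.25, -1.26, 2.34, 1.71, 1.05, -1.12] [-0.33, 0.69, 0.09, 2.04, -0.14, 0.25, -0.01] [-0.03, 0.93, -0.4, 2.07, 1.55, 0.34, -1.65]
push 0.7 [None, None, [0.39, 1.55, -1.26, 2.18, 2.6, 1.49, -0.28]]
push 0.8 [None, None, [0.39, 1.48, -1.26, 2.13, 2.45, 1.39, -0.26]]
push 0.9 [None, [0.32, 1.47, -1.26, 2.48, 2.34, 1.64, -0.54], [0.38, 1.43, -1.26, 2.07, 2.29, 1.29, -0.2]]
pinch -1 [0.18, 0.55, 0.42, 2.28, -0.98, 0.38, -1.57] [0.69, 0.93, -0.4, 2.36, 2.38, 0.33, 1.33] [-0.54, 0.74, 0.43, 2.05, -0.87, 0.35, -2.43] [-0.16, 0.91, -0.19, 2.08, 1.58, 0.18, 1.43]
push 0.7 [None, None, [-0.17, 1.14, -0.19, 2.21, 2.9, 1.11, 1.73]]
push 0.8 [None, None, [-0.17, 1.09, -0.19, 2.16, 2.86, 0.9, 1.77]]
push 0.9 [None, [-0.23, 1.12, -0.19, 2.51, 2.86, 1.17, 1.64], [-0.29, 1.04, 0.02, 2.11, 3.0, 0.67, 1.55]]
```

```bash
cat >> h.py <<'E'
PSI=YAW+np.pi/2
def pinch(x,y,z,sg): # side pinch, bowl centre at world x,y
    return [x-.055*np.cos(PSI),y-.055*np.sin(PSI),z],pinchq(sg,PSI)
E
python3 - <<'E'
from h import *
f=lambda p,q:(lambda a:None if a is None else np.round(a,2).tolist())(planner.ik(p,q))
P=cup(-.165,0,0)[:2]
for sg in (1,-1):
    print(sg,[f(*pinch(*BW,z,sg)) for z in (.2,.033)],[f(*pinch(*P,z,sg)) for z in (.15,.035)])
    for p,x,z in ((1.2,-.24,.1),(1.3,-.24,.035),(1.2,-.24,.035),(1.1,-.24,.035),(1.,-.2,.035),(.9,-.15,.035),(.8,-.1,.035),(.8,-.065,.035)): print("push",p,x,f(cup(x,0,z),pushq(p,sg)))
E
```

```text
1 [[1.14, 0.96, -1.26, 1.81, 0.83, 1.13, 1.31], [1.13, 1.29, -1.26, 1.89, 1.23, 1.11, 1.08]] [[0.54, 1.08, -1.26, 1.75, 1.0, 1.08, 0.69], [0.54, 1.3, -1.26, 1.79, 1.27, 1.08, 0.56]]
push 1.2 -0.24 [0.35, 1.1, -1.25, 2.35, 1.83, 1.14, -0.38]
push 1.3 -0.24 [0.36, 1.27, -1.26, 2.28, 1.82, 1.2, -0.28]
push 1.2 -0.24 [0.35, 1.3, -1.26, 2.36, 1.97, 1.29, -0.42]
push 1.1 -0.24 [0.32, 1.35, -1.26, 2.45, 2.1, 1.42, -0.53]
push 1.0 -0.2 [0.34, 1.39, -1.26, 2.41, 2.21, 1.48, -0.49]
push 0.9 -0.15 [0.36, 1.44, -1.26, 2.33, 2.34, 1.49, -0.41]
push 0.8 -0.1 [0.38, 1.49, -1.26, 2.25, 2.47, 1.49, -0.33]
push 0.8 -0.065 [0.39, 1.48, -1.26, 2.15, 2.45, 1.4, -0.27]
-1 [[0.25, 0.7, 0.45, 1.86, -0.56, 0.84, -0.42], [0.41, 0.95, 0.16, 1.93, -0.63, 0.46, -0.34]] [[-0.29, 0.81, 0.4, 1.79, -0.71, 0.74, -0.89], [-0.2, 0.97, 0.23, 1.83, -0.8, 0.51, -0.78]]
push 1.2 -0.24 [-0.33, 0.79, 0.02, 2.39, 2.99, 0.4, 1.52]
push 1.3 -0.24 [-0.31, 0.92, 0.02, 2.31, 3.04, 0.35, 1.49]
push 1.2 -0.24 [-0.2, 0.95, -0.2, 2.39, 2.75, 0.6, 1.78]
push 1.1 -0.24 [-0.22, 1.01, -0.19, 2.48, 2.82, 0.84, 1.69]
push 1.0 -0.2 [-0.21, 1.04, -0.19, 2.44, 2.84, 0.93, 1.69]
push 0.9 -0.15 [-0.19, 1.07, -0.19, 2.36, 2.85, 0.98, 1.71]
push 0.8 -0.1 [-0.18, 1.1, -0.19, 2.28, 2.88, 1.03, 1.73]
push 0.8 -0.065 [-0.17, 1.09, -0.19, 2.18, 2.87, 0.92, 1.76]
```

```bash
python3 - <<'E'
from h import *
hand.gripper_to(.5)
p,q=pinch(*BW,.2,-1); env.reach(p,q)
p,_=pinch(*BW,.036,-1); print(env.move_l(p,v=.12,f_stop=8))
hand.gripper_to(0,50); print("w",telemetry.read_width(),np.round(telemetry.read_ft_force(),1))
p[2]=.11; env.move_l(p,v=.1)
print("w",telemetry.read_width(),np.round(telemetry.read_ft_force(),1),np.round(telemetry.read_wrist_torque(),2),telemetry.read_clock())
cv2.imwrite("pics/side2.png",viewer.camera("side")[:,:,::-1])
E
```

```text
False
w 0.05327241263927461 [ 0.3 -0.7 -3.3]
w 0.05059335844752804 [ 1.1 -0.1 -3.8] [-0.5   0.04 -0.01] 16.1083
```

View pics/side2.png

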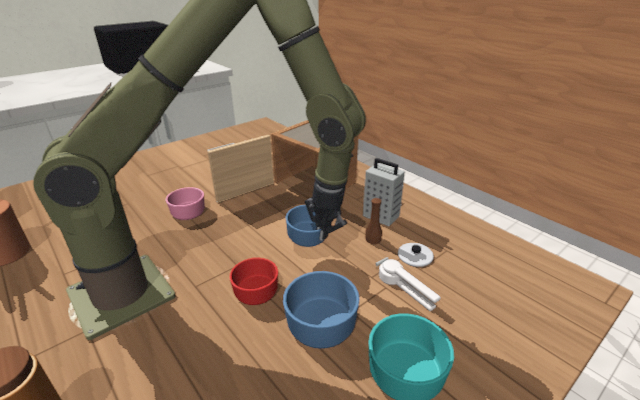

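The small blue bowl is lifted and upright at (307,225), held on its right side. The bystanders have not moved. Next I carry it to just in front of the doorway.

```bash
python3 - <<'E'
from h import *
P=cup(-.165,0,0)[:2]
p,_=pinch(*P,.11,-1); env.move_l(p,v=.15)
p[2]=.034; print(env.move_l(p,v=.05,f_stop=5),telemetry.read_ee_pos(),np.round(telemetry.read_ft_force(),1))
hand.gripper_to(.5); p[2]=.2; env.move_l(p,v=.15)
env.reach(cup(-.26,0,.2),pushq(1.3,-1))
print(np.round(telemetry.read_joint_positions(),2),telemetry.read_clock())
im=viewer.camera("top");cv2.imwrite("pics/top3.png",im[:,:,::-1])
hsv=cv2.cvtColor(im,cv2.COLOR_RGB2HSV)
m=cv2.inRange(hsv,(95,80,40),(125,255,255));m[230:]=0;m[:,:180]=0;m[:,300:]=0
cn=max(cv2.findContours(m,0,1)[0],key=cv2.contourArea);(u,v),r=cv2.minEnclosingCircle(cn)
w=ray("top",(u,v),.06);print(u,v,r,w,"cup:",rz(-YAW)@(w[:2]-C))
E
```

```text
True [0.57923247 0.04602873 0.0356071 ] [-0.3 -0.6  4.8]
[-0.48  0.54  0.26  2.28 -0.94  0.11 -0.8 ] 22.3083
239.6648406982422 176.26922607421875 17.80514907836914 [0.57407473 0.10240266 0.06      ] cup: [-0.16353407  0.0014879 ]
```

View pics/top3.png

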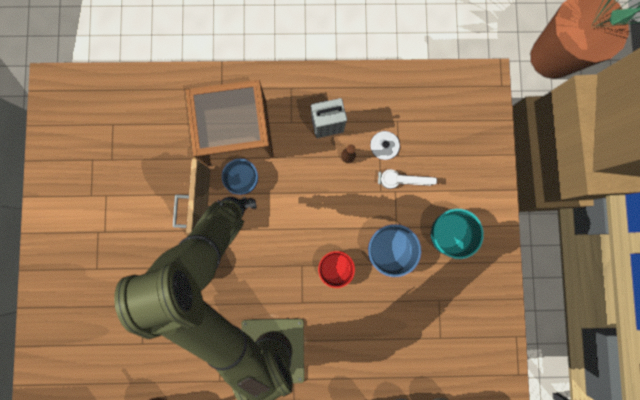

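The bowl stands at (240,176), which is cupboard (-0.164, 0.001), squarely in front of the doorway. Next I set up the push pose from a safe height.

```bash
python3 - <<'E'
from h import *
hand.gripper_to(.7)
env.move_l(cup(-.26,0,.28),v=.2)
env.reach(cup(-.26,0,.26),pushq(1.1,-1))
print(np.round(telemetry.read_joint_positions(),2))
f=lambda p,q:(lambda a:None if a is None else np.round(a,2).tolist())(planner.ik(p,q))
for p,x,z in ((1.2,-.26,.1),(1.2,-.26,.033),(1.2,-.24,.033),(1.,-.2,.033),(.8,-.1,.033),(.8,-.065,.033)): print("push",p,x,f(cup(x,0,z),pushq(p,-1)))
print(telemetry.read_clock())
E
```

```text
[-0.35  0.39  0.01  2.38  2.31  0.13  2.2 ]
push 1.2 -0.26 [-0.05, 0.81, -0.45, 2.43, 2.36, 0.58, 2.14]
push 1.2 -0.26 [-0.03, 1.0, -0.5, 2.44, 2.46, 0.77, 2.08]
push 1.2 -0.24 [-0.03, 0.99, -0.47, 2.38, 2.44, 0.7, 2.12]
push 1.0 -0.2 [0.01, 1.09, -0.55, 2.43, 2.57, 1.03, 2.05]
push 0.8 -0.1 [0.04, 1.16, -0.55, 2.26, 2.69, 1.12, 2.09]
push 0.8 -0.065 [0.04, 1.14, -0.53, 2.16, 2.68, 1.01, 2.13]
25.95
```

```bash
python3 - <<'E'
from h import *
env.move_l(cup(-.27,0,.12),pushq(1.2,-1),v=.12)
env.move_l(cup(-.27,0,.033),v=.12)
for x,p in ((-.24,1.15),(-.2,1.0),(-.16,.9),(-.12,.82),(-.07,.8)):
    s=env.move_l(cup(x,0,.033),pushq(p,-1),v=.06,f_stop=15)
    print(x,s,np.round(telemetry.read_ee_pos(),3),np.round(telemetry.read_ft_force(),1))
    if s: break
print(telemetry.read_clock())
im=viewer.camera("top");cv2.imwrite("pics/top4.png",cv2.resize(im[60:260,160:360],None,fx=3,fy=3)[:,:,::-1])
E
```

```text
-0.24 False [0.498 0.092 0.033] [-0.5 -0.4 -1.3]
-0.2 False [0.538 0.096 0.033] [-2.  -0.4 -1.5]
-0.16 False [0.578 0.101 0.033] [ 1.  -0.8 -0.2]
-0.12 False [0.618 0.106 0.033] [ 0.4 -0.3 -0.3]
-0.07 False [0.667 0.112 0.033] [-0.1 -0.6 -0.4]
32.225
```

View pics/top4.png

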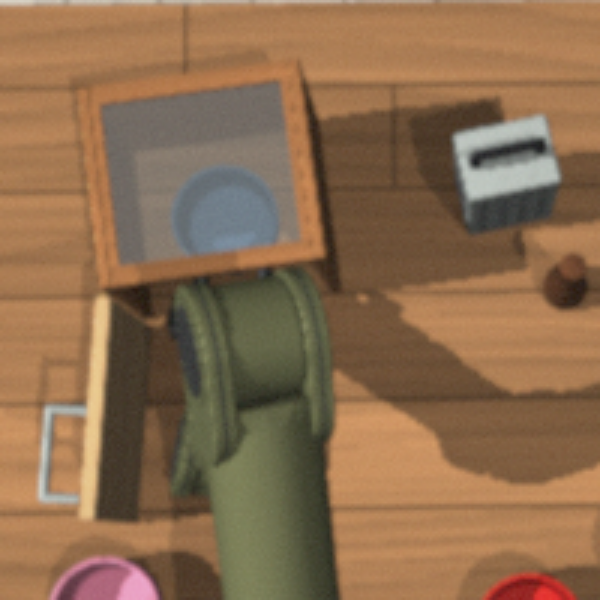

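The bowl shows upright through the pane, centred at about crop (225,217). The door is untouched, with the handle bar running from crop (52,408) to (42,500). I'll withdraw, then check the numbers.

```bash
python3 - <<'E'
from h import *
env.move_l(cup(-.12,0,.033),pushq(.82,-1),v=.08)
env.move_l(cup(-.2,0,.04),pushq(1.,-1),v=.12)
env.move_l(cup(-.26,0,.1),pushq(1.2,-1),v=.15)
env.move_l(cup(-.26,0,.28),v=.2)
px=lambda p:((p[0]+.5)/3+160-.5,(p[1]+.5)/3+60-.5)
w=ray("top",px((225,217)),.06); print("bowl cup",rz(-YAW)@(w[:2]-C))
for a in ((47,408),(40,500)):
    w=ray("top",px(a),.175); print(w.round(4))
print("pred",[ (H+rz(YAW-1.75)@[-.051,y]).round(4) for y in (-.115,-.205)])
env.reach(cup(-.26,0,.30),hq(1.2,1)); hand.gripper_to(.42)
env.reach(handle(1.75,.30),hq(1.75,1))
print(np.round(telemetry.read_joint_positions(),2),telemetry.read_clock())
print([(np.round(d["at"],3).tolist(),round(d["confidence"],2)) for d in (viewer.camera("top"),viewer.find_in("door_handle","top"))[1]])
E
```

```text
Traceback (most recent call last):
cell.Unreachable: the arm cannot follow that straight line within its joint ranges
```

```bash
python3 - <<'E'
from h import *
try: env.move_l(cup(-.26,0,.2),v=.15)
except env.Unreachable: print("x"); env.reach(cup(-.26,0,.26),pushq(1.1,-1))
px=lambda p:((p[0]+.5)/3+160-.5,(p[1]+.5)/3+60-.5)
w=ray("top",px((225,217)),.06); print("bowl cup",rz(-YAW)@(w[:2]-C))
for a in ((47,408),(40,500)):
    w=ray("top",px(a),.175); print(w.round(4))
print("pred",[ (H+rz(YAW-1.75)@[-.051,y]).round(4) for y in (-.115,-.205)])
env.reach(cup(-.26,0,.30),hq(1.2,1)); hand.gripper_to(.42)
env.reach(handle(1.75,.30),hq(1.75,1))
print(np.round(telemetry.read_joint_positions(),2),telemetry.read_clock())
im=viewer.camera("top")
cv2.imwrite("pics/top5.png",cv2.resize(im[60:260,160:360],None,fx=3,fy=3)[:,:,::-1])
E
```

```text
bowl cup [-0.0126418   0.00024188]
[0.5007 0.2803 0.175 ]
[0.4073 0.2859 0.175 ]
pred [array([0.499 , 0.2768]), array([0.4092, 0.2821])]
[-1.21  0.71  1.07  1.8  -0.71  1.07 -1.51] 39.025
```

View pics/top5.png

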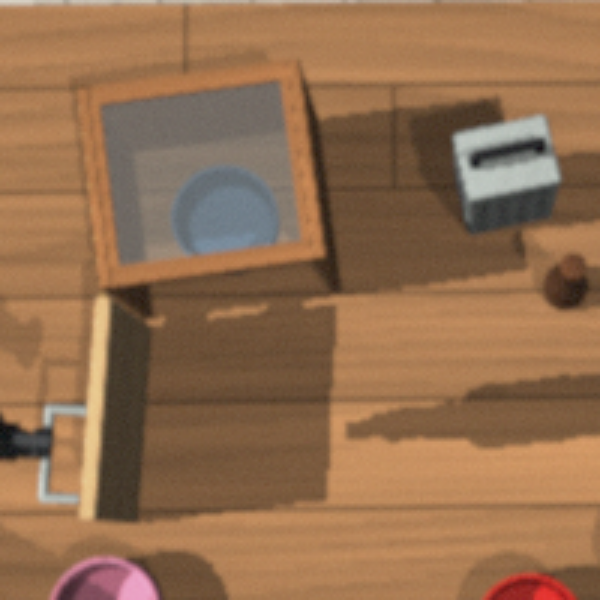

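The bowl is at cupboard (-0.013, 0.000), clear of the doorway by about 30 mm. The gripper is above the handle, so I close the door now.

```bash
python3 - <<'E'
from h import *
print(env.move_l(handle(1.75,.169),v=.12,f_stop=12))
hand.gripper_to(0,25); print("w",telemetry.read_width())
for th in list(np.arange(1.625,.01,-.125))+[.0]:
    env.move_l(handle(th,.169),hq(th,1),v=.12,f_stop=None if th>.2 else 20)
    print(round(th,2),np.round(telemetry.read_ft_force(),1),round(telemetry.read_width(),3))
print(env.move_l(handle(-.04,.169),hq(0,1),v=.03,f_stop=10),telemetry.read_ee_pos(),handle(0,.169),np.round(telemetry.read_ft_force(),1),telemetry.read_clock())
E
```

```text
False
w 0.10267551074269299
1.62 [-1.3 -1.   7.7] 0.106
1.5 [-1.7 -1.4  9.4] 0.101
1.38 [-3.9 -0.6 12.1] 0.102
1.25 [-2.8 -1.2 13. ] 0.105
1.12 [-3.5 -2.4 12.8] 0.103
1.0 [-4.  -2.7 11.5] 0.099
0.88 [-4.1 -3.3 10.6] 0.109
0.75 [-4.1 -4.5  9.5] 0.106
0.62 [-5.  -5.7  9.3] 0.105
0.5 [-4.5 -6.3  8.8] 0.104
0.38 [-4.4 -7.9  8.5] 0.102
0.25 [-3.5 -7.7  6.6] 0.107
0.12 [-2.2 -7.9  6.7] 0.098
0.0 [-0.1 -8.5  5.5] 0.106
True [0.58295325 0.05098872 0.16889043] [np.float64(0.5794456626398317), np.float64(0.05421088757268708), 0.169] [-0.6  0.8  5.8] 45.475
```

That stop came from a sideways force along the bar, not from the door seating. I'll press purely inwards.

```bash
python3 - <<'E'
from h import *
p=np.array(telemetry.read_ee_pos()); d=np.array(cdir(1,0,0))
print(env.move_l(list(p+.015*d),v=.02,f_stop=12),(np.array(telemetry.read_ee_pos())-p)@d,np.round(telemetry.read_ft_force(),1))
p=np.array(telemetry.read_ee_pos());print("handle cup",rz(-YAW)@(p[:2]-C))
hand.gripper_to(.4)
p=np.array(telemetry.read_ee_pos());p[2]=.3; env.move_l(list(p),v=.15)
env.reach([.42,.0,.35],hq(0.,1)); print(telemetry.read_clock())
for c,s in (("top",np.s_[60:260,160:360]),("side",np.s_[90:290,240:440])):
    cv2.imwrite(f"pics/{c}6.png",cv2.resize(viewer.camera(c)[s],None,fx=3,fy=3)[:,:,::-1])
E
python3 -c "
import cv2,numpy as np
a=cv2.imread('pics/top6.png');b=cv2.imread('pics/side6.png')
cv2.imwrite('pics/both6.png',np.hstack([cv2.resize(x,(400,400),interpolation=cv2.INTER_AREA) for x in (a,b)]))"
```

```text
True -2.573103697739566e-05 [-1.   0.8  5.9]
handle cup [-0.16093127 -0.05065196]
47.9833
```

View pics/both6.png

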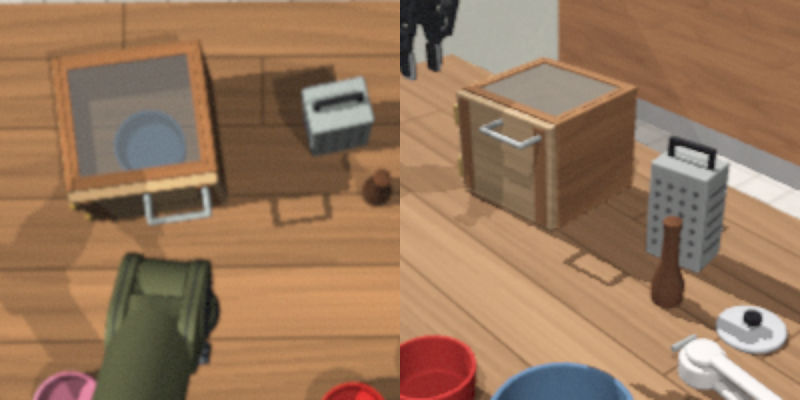

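The top view shows the bowl upright inside and the door against the frame. The side view shows the same, with the bystanders unmoved. The inward press reported contact with no travel, so I'll confirm by pushing on the bar from the front with closed fingers.

```bash
python3 - <<'E'
from h import *
q=hq(0,1)
hand.gripper_to(0)
env.reach(cup(-.225,-.075,.25),q); env.move_l(cup(-.225,-.075,.165),v=.15)
print(env.move_l(cup(-.14,-.075,.165),v=.04,f_stop=12)); p=telemetry.read_ee_pos()
print("tip cup",rz(-YAW)@(np.array(p[:2])-C),np.round(telemetry.read_ft_force(),1))
env.pause(.3);print(np.round(telemetry.read_ft_force(),1))
env.move_l(cup(-.23,-.075,.165),v=.15);env.move_l(cup(-.23,-.075,.3),v=.2)
env.reach([.42,.0,.35],q)
a=cv2.imread("pics/top0.png")[:,:,::-1];im=viewer.camera("top")
g=lambda i:cv2.cvtColor(np.ascontiguousarray(i),cv2.COLOR_RGB2GRAY)
t=g(a)[150:175,228:270];r=cv2.matchTemplate(g(im)[140:185,218:280],t,cv2.TM_CCOEFF_NORMED)
print("handle shift px",np.array(cv2.minMaxLoc(r)[3])-10,r.max())
for n in ("grater_center","squeezer_center","lid_center","pestle_center","bowl_center"):
    print(n,[(np.round(d["at"],3).tolist(),round(d["confidence"],2)) for d in viewer.find_in(n,"top")][:5])
cv2.imwrite("pics/top7.png",cv2.resize(im[110:180,180:280],(800,560),interpolation=cv2.INTER_CUBIC)[:,:,::-1]);print(telemetry.read_clock())
E
```

```text
True
tip cup [-0.17954624 -0.07494049] [-0.3  0.8 -0.6]
[ 0.5 -0.1  0.5]
handle shift px [0 0] 0.9644807
grater_center [([0.738, -0.194, 0.17], 0.92)]
squeezer_center [([0.558, -0.426, 0.046], 0.56)]
lid_center [([0.68, -0.391, 0.012], 0.86), ([0.712, 0.113, 0.198], 0.35)]
pestle_center [([0.642, -0.259, 0.059], 0.74)]
bowl_center [([0.32, -0.407, 0.006], 0.98), ([0.26, -0.213, 0.005], 0.87), ([0.376, -0.63, 0.009], 0.73), ([0.294, 0.271, 0.002], 0.59), ([0.713, 0.11, 0.195], 0.38)]
53.5167
```

View pics/top7.png

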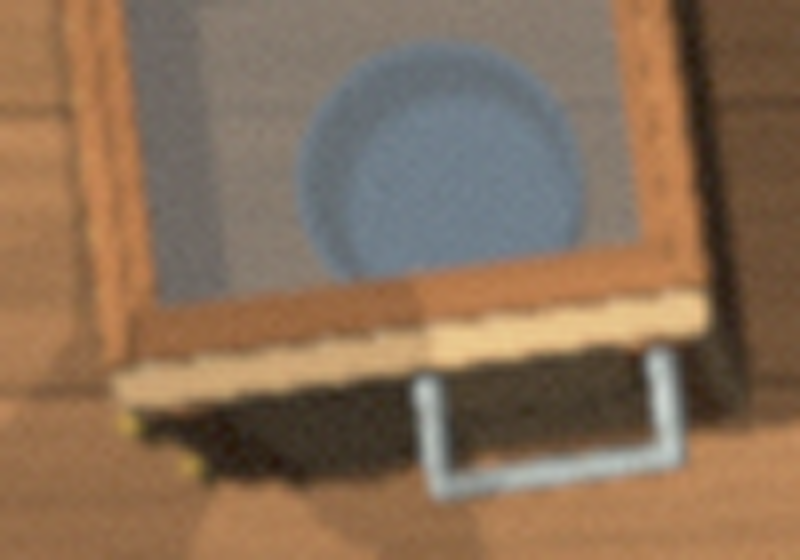

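```bash
python3 - <<'E'
from h import *
q=hq(0,1)
env.reach(cup(-.225,-.075,.25),q); env.move_l(cup(-.225,-.075,.165),v=.2)
env.move_l(cup(-.19,-.075,.165),v=.1)
X=lambda:(rz(-YAW)@(np.array(telemetry.read_ee_pos()[:2])-C))[0]
for x,f in ((-.165,5),(-.165,25)):
    print(env.move_l(cup(x,-.075,.165),v=.02,f_stop=f),X(),np.round(telemetry.read_ft_force(),1),telemetry.read_clock())
env.move_l(cup(-.23,-.075,.165),v=.12);env.move_l(cup(-.23,-.075,.28),v=.2)
print(telemetry.read_clock())
order.sign_off()
E
```

```text
True -0.17971617533857787 [-0.1  0.2 -0.5] 55.925
True -0.17977780957128864 [ 0.4 -0.2 -0.7] 56.4417
57.7333
the job is handed in; nothing more can be done
```

The bowl is in the cupboard with the door shut, and I handed the job in at 57.7 s of the 72 s allowed.

- **What I did:** I swung the door to about 1.75 rad by its handle. I carried the smaller blue bowl by its rim to just in front of the doorway and pushed it in with the open fingers. I then closed the door by the handle and backed the gripper clear.
- **Bowl:** The last pictures show it upright behind the pane. Its centre is at about cupboard (-0.013, 0.000), so its near edge is about 30 mm behind the doorway plane.
- **Door:** The top edge looks flush with the frame. Two final pushes on the handle, with stops at 5 N and 25 N, ended at the same position to within 0.1 mm, so I took it as against its stop.
- **Bystanders:** The grater, squeezer, lid and pestle were found within about 4 mm of where they started, which is the detector's accuracy.
- **Checks that disagreed:**
  - The force readings just after each stop on the door were close to zero, so they don't confirm contact on their own.
  - My first closing press stopped on a sideways force along the bar, so I repeated it straight inwards.
  - One upward move during the retreat was refused as unreachable, and I replanned it without anything being touched.
  - The bowl search in the last top picture gave the cupboard's position only at low confidence (0.38), so the bowl's place rests on my own measurement through the pane.

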